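Ready a jar on the decorating wheel

ROBOT

A 6-joint arm with a two-finger parallel gripper is mounted at the origin on the work surface. World frame = base frame: x ahead of the robot, y to its left, z up, the work surface at z = 0. Lengths are in m, angles in degrees, forces in N, time in s.
With the tool pointing down it reaches from about 0.25 to 0.725 m from the base axis. Payload 9.7 kg.
Tool frame: the origin (TCP) lies at the very end of the fingers, on their centre line; the grasp point (between the pads) lies 19 mm behind it; z points along the fingers, y is the line along which they close (so a half turn about z gives the same grasp; the last joint's range is limited). The gripper opens to 85 mm and grips with 20 to 120 N. Pads are 22 mm wide; open, the fingers measure 114 mm over their backs; the gripper's body (76 mm by 85 mm) begins 54 mm behind the grasp point. The pads swing forward as they close: fully open they stand 13 mm farther back than shut.
Start: joints at [63.255, 4.979, 10.078, 95.1, 0, 90], TCP at [0.248, 0.491, 0.231] pointing down, gripper open.
Joint ranges: [-179.16, 179.16], [-48.56, 103.87], [-65.8, 70.77], [-126.05, 130.52], [-82.76, 87.17], [-180, 180]. Speed limits (degrees/s): [127.2, 127.2, 147.25, 180, 180, 180].

INTERFACE

Orientations are given as [roll, pitch, yaw] about the fixed x, y, z axes, in that order (R = Rz(yaw) Ry(pitch) Rx(roll)).
In Python, from workcell import bot gives the robot as it stands. The module is installed in compiled form; this text tells all that it offers.
- The arm moves only by the shell command python3 -m inch 'ROWS' [OPENING] [FORCE]. ROWS is JSON, a list of rows, each a list of 4 numbers: the shift along the world's x, y, z in cm, then the turn about the world's z in degrees. A call has exactly 8 rows; each row is the pose to reach, as a shift and turn from the pose commanded when the call began; what a row does not reach only later rows make up. A row lasts 1/8 s, in which the tool goes at most 62.5 mm and 10.7 degrees, less where a joint would pass 70% of its speed; a pose out of reach is approached as far as the arm can. A call with a gripper value outside its range is refused whole. OPENING is the finger opening in cm, from 0 to 8.54, set as the call begins (- or left out, the last holds). The fingers move at their own pace and stop on an object; FORCE is the grip in N (left out, the last holds). Time passes only in rows, so rows that repeat a pose let the fingers close, or fill a call up. It gives the time, the measured TCP pose, the force, the opening and the grip force at its end, in the units of the state.
- bot.get_obs(): the state, without advancing time (a new reading comes with each control period).
- bot.camera(name): name is "scene" or "top" or "wrist"; returns a dict with "img" (400x640x3 uint8, red, green, blue), "fovy" (degrees; the focal length in pixels is half the picture's height over the tangent of half this angle, whatever the lens; pixels are square), "cx", "cy" (the principal point, pixels), "R" (3x3) and "t" (3): a world point X has camera coordinates R X + t; the wrist camera has in their place "mount" (4x4, takes a point from camera to tool coordinates, whose origin is the TCP and whose axes are the flange's). Camera axes: x right, y down, z forward; pixel columns grow to the right and rows downward; lengths in m; the calibration is good to about 2 mm. A picture is of the moment at which its call begins: read the wrist's pose just before it. There is no depth.
- bot.job_done(): hands the job in; it is judged then, once.
Trained networks look in a picture, given as the dict that the camera call returned (one of the last four; its "shot" number tells which), for a name from the list of things; names that differ only in an ending like _2 or _b are one class to them, and where a whole thing is asked for, a point or a joint stands for the part that bears it (a point fixed in the world has none). Each returns a list of dicts, best first, with "score" (0 to 1); they miss things now and then, are a little off and sometimes report something else, mostly with a low value. They report only what shows in the picture. A call takes as long as a camera call.
- bot.find_in(thing, picture): "point" ([column, row] in pixels, amid what is visible of it).
- bot.landmark_of(thing, picture): "point" ([column, row] in pixels: a listed point, or the origin of a listed thing).
The state is a dict: "time": time; "q": joint angles; "qd": joint speeds; "joint_efforts": joint torques, N m; "ee_pos": TCP position; "tcp_rot": TCP orientation; "wrist_force": force on the tool from outside, world axes, zero at the start; "torque": the same for the moment, N m; "opening": finger opening in m; "grasp_force": force on a finger pad.
Only numpy, scipy, OpenCV 4.12 (cv2) and the standard library are available. Lean on these libraries where they do the work, as an engineer would, in place of code of your own. Each camera call takes 0.05 s, during which the arm holds its last target. There are 200 camera calls.

TASK

Get the motor-driven decorating wheel ready for banding the white jar. First stand the jar upright and gently in the middle of the wheel, inside the inner ring marked on it, and let go; then work the gear lever through its H-shaped gate, out of the left-hand column, across the neutral slot and fully forward (away from you) into the front right slot, and let go of it. Leave the glue bottle, the bowl and the tin where they stand.

Things in the scene. Friction and masses are not known exactly. Their poses are not given: they have to be found in the camera images.
- machine: The decorating wheel, fixed to the table: a white housing 220 mm deep (x, -120 to +100) by 400 mm wide (y, -95 to +305), its top 60 mm high. Origin: the gear lever's pivot, on the table under the gate. Its +x is 'forward', away from the robot; its +y is 'left', its -y 'right'. The round wheel is left of the lever; a steel brush rest stands above and beyond the lever.
- rest_rod (a point): Middle of the upper cross rod of the fixed brush rest, at machine (37, 0, 262) mm. Rods are 10 mm thick, run along machine y from y = -70 to +70 mm, and stand on a post at each end; the lower rod is at x = 62, z = 222 mm. They overhang the lever's forward positions: a tool pointing straight down hits them, one leaning back to the robot 25 to 45 degrees (fingers forward and down) fits.
- wheel_center (a point): Centre of the top face of the aluminium wheel: at machine (-10, 210, 80) mm. The wheel is 150 mm across, flat, does not turn, and has two dark thin rings marked on it, 86 mm and 130 mm across.
- gate_center (a point): Middle of the H-shaped gate's neutral slot, on the top face of the steel gate plate (72 mm above the table), at machine (0, 0, 72) mm. The lever's pivot lies 72 mm straight below it, at table height. The neutral slot runs along machine y; from its left and right ends the columns run along machine x, forward and rearward.
- knob_center (a point): Centre of the black ball knob, 32 mm across, on top of the gear lever; 150 mm from the pivot along the lever. With f = lever_fore and s = lever_side the knob is, relative to the pivot in machine axes, at 150 mm * (sin f, -sin s cos f, cos s cos f). The shaft below it is 8 mm thick.
- lever_fore (a joint): Lean of the gear lever forward (+) or back towards the robot (-), rad, -0.20 to 0.20; 0 is in line with the neutral slot. The lever can change column only while this is within about +-0.045. It starts anywhere in the left-hand column. Light friction (about 2 N at the knob) keeps the lever where it is left.
- lever_side (a joint): Lean of the gear lever to the machine's right (+) or left (-), rad, -0.17 to 0.17; the left column is at about -0.14 to -0.17 and the right one at +0.14 to +0.17, with steel tongues between them.
- jar_mid (a point): Centre of the white open jar, half-way up: 37 mm above its foot and 37 mm below its rim. 74 mm tall, body 58 mm across from 10 to 52 mm above the foot, neck 46 mm across above, wall 3 mm, about 150 g. It stands loose and upright on the table, left of the machine.
- glue_bottle: Bystander: small white bottle, 38 mm across, 115 mm tall with a black cap; origin at the centre of its underside.
- bowl: Bystander: shallow white bowl, 100 mm across, 40 mm high; origin at the centre of its underside.
- tin: Bystander: closed steel tin, 60 mm across, 70 mm tall; origin at the centre of its underside.

How it is judged (in metres and radians):
On the way, in this order (a step that is already met when the one before it is completed fails the run):
1. the jar stands released, upright, within 17 mm of the middle of the wheel (horizontal distance between jar_mid and wheel_center below 0.017 m and z of jar_mid in the frame of wheel_center below 0.0405 m and angle between jar_mid's own z axis and vertical below 0.1 rad and linear speed of jar below 0.03 m/s and contact force between the fingers and jar below 0.1 N), for 0.2 s.
2. the lever is fully forward in the right-hand column (value of joint lever_fore above 0.16 rad and value of joint lever_side above 0.12 rad), for 0.2 s.
At the end, for the whole second after the job is handed in: The lever rests in the front right slot (lever_fore above 0.16, lever_side above 0.12), and the jar stands still and upright (within 0.1 rad) on the wheel, its axis within 17 mm of the wheel's centre (all of step 2 and velocity of joint lever_fore below 0.05 rad/s and horizontal distance between jar_mid and wheel_center below 0.017 m and z of jar_mid in the frame of wheel_center between 0.0335 and 0.0405 m and angle between jar_mid's own z axis and vertical below 0.1 rad and linear speed of jar below 0.03 m/s); the robot touches nothing.
It fails at once if a bystander is moved more than 25 mm (distance of any of glue_bottle, bowl, tin from where it was at the start of the episode above 0.025 m).
It fails at once if the jar is dropped or knocked (faster than 0.5 m/s while not held) (linear speed of jar above 0.5 m/s and contact force between the fingers and jar below 0.1 N).
It fails at once if the jar is tipped over (angle between jar_mid's own z axis and vertical above 0.8 rad).
It also fails if it takes over 59 s, if anything falls off the work surface, if the arm or the gripper's body presses on something with over 40 N, if the wrist force passes 120 N, or if a joint passes its speed limit or range.

## Working session

There is one attempt and no reset: what is moved stays moved. The work goes in short steps, Python scripts to look and compute and a shell command to move; the robot and the scene stay as the last step left them, time stands still between calls to the robot, and variables do not carry over. Pictures are saved under pics/ and viewed, at most 14 in all, crops included, and the job is handed in when it is done.

```bash
mkdir -p pics; cat > h.py <<'E'
import numpy as np, cv2
from scipy.spatial.transform import Rotation as Ro
from workcell import bot
def K(p):
    f=p["img"].shape[0]/2/np.tan(np.radians(p["fovy"]/2)); return f,p["cx"],p["cy"]
def cam(p,obs=None):
    if "R" in p: return np.array(p["R"]),np.array(p["t"])
    T=np.eye(4);T[:3,:3]=Ro.from_euler('xyz',obs["tcp_rot"],degrees=True).as_matrix();T[:3,3]=obs["ee_pos"]
    M=np.linalg.inv(T@np.array(p["mount"]));return M[:3,:3],M[:3,3]
def ray(p,uv,obs=None):
    f,cx,cy=K(p);R,t=cam(p,obs)
    d=R.T@np.array([(uv[0]-cx)/f,(uv[1]-cy)/f,1]);return -R.T@t,d/np.linalg.norm(d)
def atz(p,uv,z,obs=None):
    o,d=ray(p,uv,obs);return o+d*(z-o[2])/d[2]
def proj(p,X,obs=None):
    f,cx,cy=K(p);R,t=cam(p,obs);c=R@np.array(X)+t;return np.array([cx+f*c[0]/c[2],cy+f*c[1]/c[2]])
def tri(rays):
    A=sum(np.eye(3)-np.outer(d,d) for o,d in rays);b=sum((np.eye(3)-np.outer(d,d))@o for o,d in rays)
    return np.linalg.solve(A,b)
E
python3 - <<'E'
from h import *
np.set_printoptions(precision=4,suppress=True)
o=bot.get_obs();print(o)
ps={n:bot.camera(n) for n in("scene","top","wrist")}
for n,p in ps.items(): cv2.imwrite(f"pics/a_{n}.png",p["img"][:,:,::-1]);print(n,p["fovy"],p["cx"],p["cy"])
for t in["machine","rest_rod","wheel_center","gate_center","knob_center","jar_mid","glue_bottle","bowl","tin"]:
  R=[]
  for n,p in ps.items():
    l=bot.landmark_of(t,p)
    if l: print(t,n,np.round(l[0]["point"],1),round(l[0]["score"],2)); 
    if l and l[0]["score"]>.4 : R.append(ray(p,l[0]["point"],o))
  if len(R)>1: print("   ->",tri(R))
E
```

```text
{'time': 0.0, 'q': array([63.2531,  5.0126, 10.035 , 95.0984, -0.0022, 89.9984]), 'qd': array([ 0.1038,  0.0012, -0.0285, -0.0856,  0.0815, -0.0142]), 'joint_efforts': array([  0.0005, -52.0386,  46.4807,   0.0163,   0.    ,   0.    ]), 'ee_pos': array([0.2474, 0.491 , 0.2306]), 'tcp_rot': array([-179.924 ,    0.0022,  153.2547]), 'wrist_force': array([-0.4985, -0.3128,  0.678 ]), 'torque': array([ 0.017 ,  0.0272, -0.0231]), 'grasp_force': 0.0, 'opening': 0.08557430574192905}
scene 53.21094999725686 317.898525155935 198.3959468789556
top 56.263418361931976 317.768171873255 198.86728082678184
wrist 66.1151782307694 321.74134472864 195.17794053054965
machine scene [264.  257.3] 0.62
machine top [371.7 190.7] 0.94
   -> [ 0.6333 -0.1931  0.0062]
rest_rod scene [245.8 179.5] 0.57
rest_rod top [380.5 153.9] 0.74
   -> [ 0.6644 -0.1873  0.2669]
wheel_center scene [333.1 245.3] 0.88
wheel_center top [302.5 196.9] 0.94
   -> [0.5837 0.0106 0.09  ]
gate_center scene [262.3 236.9] 0.77
knob_center scene [270.6 212.9] 0.55
knob_center top [371.4 183. ] 0.42
   -> [ 0.6153 -0.1721  0.1516]
jar_mid scene [481.4 275.6] 0.88
jar_mid top [181.3 241.7] 0.82
jar_mid wrist [299.6 345.6] 0.57
   -> [0.4405 0.3616 0.0359]
glue_bottle scene [458.7 351.7] 0.59
glue_bottle top [195.4 167.9] 0.81
   -> [0.6779 0.3668 0.0025]
bowl scene [234.6 205.6] 0.75
bowl top [454.5 257.5] 0.67
   -> [ 0.4462 -0.4563  0.0001]
tin scene [201.3 225.6] 0.96
tin top [456.8 203.5] 0.86
   -> [ 0.6084 -0.458   0.0116]
```

View pics/a_top.png

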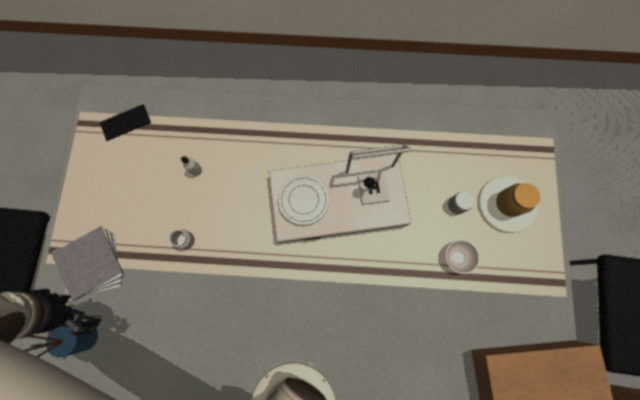

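View pics/a_scene.png

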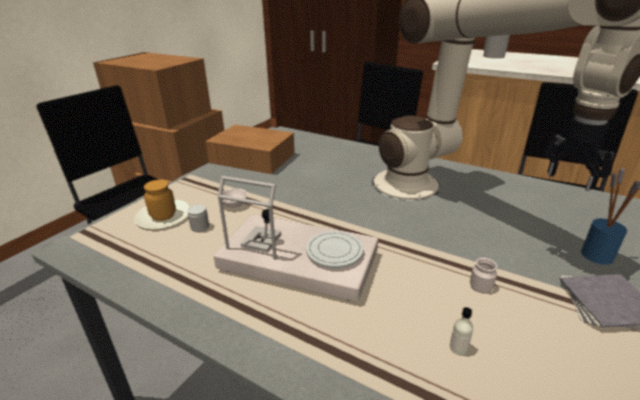

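The top view shows the jar at (181,240), the wheel at (302,200), and the black knob at about (372,185). The rest rods run from about (348,165) to (408,148). The scene view agrees with this. I'll fit the machine pose from its known points and housing corners.

```bash
cat > fit.py <<'E'
from h import *
from scipy.optimize import least_squares
np.set_printoptions(precision=4,suppress=True)
L={"machine":(0,0,0),"rest_rod":(.037,0,.262),"wheel_center":(-.01,.21,.08),"gate_center":(0,0,.072)}
def W(v,X): 
    c,s=np.cos(v[2]),np.sin(v[2]);return np.array([v[0]+c*X[0]-s*X[1],v[1]+s*X[0]+c*X[1],X[2]])
def fit(obsl):
    return least_squares(lambda v:np.concatenate([(proj(p,W(v,X),o)-uv)*w for p,o,X,uv,w in obsl]),[.62,-.19,.1],loss='soft_l1')
E
python3 - <<'E'
from fit import *
o=bot.get_obs()
ps=[bot.camera(n) for n in("scene","top")]
ob=[]
for p in ps:
  for n,X in L.items():
    l=bot.landmark_of(n,p)
    if l and l[0]["score"]>.4: ob.append((p,o,X,np.array(l[0]["point"]),1.))
for X,uv in [((-.12,.305,.06),(275,241)),((-.12,-.095,.06),(411,223)),((.1,.305,.06),(270,170))]: ob.append((ps[1],o,X,np.array(uv),.7))
r=fit(ob);v=r.x;print(v,np.degrees(v[2]));print(r.fun.reshape(-1,2))
print("gate",W(v,L["gate_center"]),"wheel",W(v,L["wheel_center"]))
kn=[(p,np.array(bot.landmark_of("knob_center",p)[0]["point"])) for p in ps]
k=lambda a:W(v,.15*np.array([np.sin(a[0]),-np.sin(a[1])*np.cos(a[0]),np.cos(a[1])*np.cos(a[0])]))
for p,uv in kn:
  print(uv,[ (f,proj(p,k((f,-.155)))) for f in(-.2,-.1,0,.1,.2)])
print(least_squares(lambda a:np.concatenate([proj(p,k(a))-uv for p,uv in kn]),[0,-.15]).x)
for n,X in [("scene",0),("top",1)]:
  p=ps[X];u,w=proj(p,W(v,(0,0,.15))).astype(int)
  c=p["img"][w-50:w+50,u-60:u+60,::-1];cv2.imwrite(f"pics/k_{n}.png",c)
a=[cv2.resize(cv2.imread(f"pics/k_{n}.png"),(480,400),interpolation=cv2.INTER_CUBIC)[:, 40:430] for n in("scene","top")]
cv2.imwrite("pics/k.png",np.hstack(a))
E
```

```text
[ 0.6295 -0.1978  0.1872] 10.726865683803167
[[-4.3171 -0.5215]
 [-3.0565 -2.5959]
 [ 1.8381  3.4648]
 [-1.3685  0.7074]
 [-1.662   1.1958]
 [ 0.3831  0.9127]
 [-1.405   2.799 ]
 [-2.937  -1.7365]
 [ 0.9132 -0.0878]
 [ 0.969   0.6674]
 [-0.5454 -0.6907]]
gate [ 0.6295 -0.1978  0.072 ] wheel [0.5806 0.0067 0.08  ]
[248.2 179.5] [(-0.2, array([269.5779, 210.1838])), (-0.1, array([267.1927, 212.235 ])), (0, array([264.688 , 214.8217])), (0.1, array([262.0903, 217.9313])), (0.2, array([259.4292, 221.5421]))]
[369.7 182.5] [(-0.2, array([371.6661, 191.9374])), (-0.1, array([370.8096, 186.5776])), (0, array([369.9601, 181.3159])), (0.1, array([369.1296, 176.2261])), (0.2, array([368.3295, 171.3773]))]
[-0.1399  0.0575]
```

View pics/k.png

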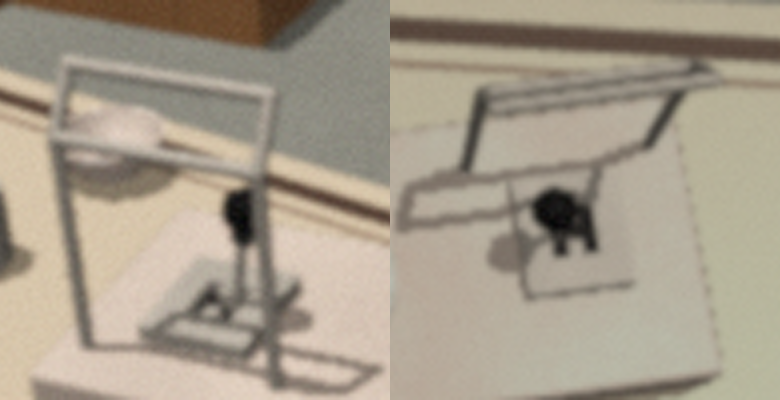

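The close-ups show the knob at about (372,184) in the full top picture, so the lever is near neutral or slightly back, not under the rods. The wheel is at about (0.581, 0.007), with machine yaw at about 10.7°. I'll move above the jar and refine.

```bash
python3 -m inch '[[5,-3.3,0,0],[10,-6.5,-1,0],[14,-9.5,-3,0],[17,-11.6,-4,0],[19.3,-12.9,-4,0],[19.3,-12.9,-4,0],[19.3,-12.9,-4,0],[19.3,-12.9,-4,0]]' 8.54 30
python3 - <<'E'
from fit import *
o=bot.get_obs();w=bot.camera("wrist");s=bot.camera("scene");t=bot.camera("top")
cv2.imwrite("pics/b.png",w["img"][:,:,::-1])
R=[]
for p in(w,s,t):
  l=bot.landmark_of("jar_mid",p)
  if l: print(l[0],atz(p,l[0]["point"],.037,o))
  else: print(0)
  if l and l[0]["score"]>.4:R.append(ray(p,l[0]["point"],o))
if len(R)>1:print(tri(R),o["ee_pos"],o["tcp_rot"])
print(w["mount"],proj(w,(.4405,.3616,.074),o))
E
```

```text
time: 3.1
ee_pos: [0.4398, 0.3628, 0.1915]
tcp_rot: [180.0, 0.0, 153.3]
wrist_force: [-0.0, 0.0, 0.1]
opening: 0.0853
grasp_force: 0.0
{'point': [323.4, 180.9], 'score': 0.89} [0.4412 0.3646 0.037 ]
{'point': [482.0, 276.1], 'score': 0.75} [0.4478 0.3626 0.037 ]
{'point': [179.2, 240.2], 'score': 0.81} [0.4412 0.3704 0.037 ]
[0.4421 0.3657 0.0355] [0.4398 0.3628 0.1915] [179.9843   0.0005 153.32  ]
[[-0.001  -0.9613 -0.2754  0.0698]
 [ 1.     -0.0008 -0.0009  0.0008]
 [ 0.0006 -0.2754  0.9613 -0.1418]
 [ 0.      0.      0.      1.    ]] [320.2279 191.487 ]
```

View pics/b.png

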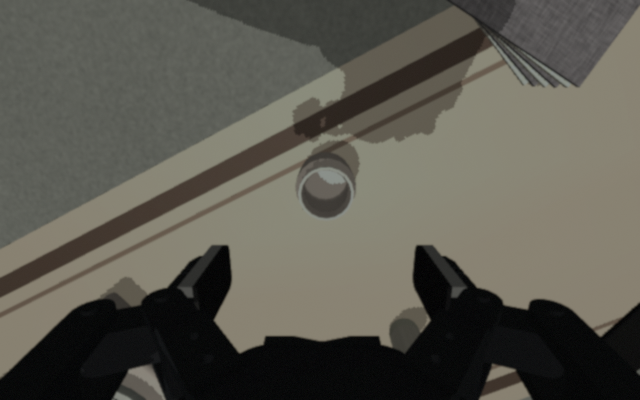

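The jar's rim circle is centred at (326,192) and the jar stands upright, matching about (0.442, 0.3655). I'll descend over it and grip the body.

```bash
python3 -m inch '[[0.15,0.3,-4,0],[0.15,0.3,-8,0],[0.15,0.3,-12,0],[0.15,0.3,-15,0],[0.15,0.3,-16.5,0],[0.15,0.3,-17.3,0],[0.15,0.3,-17.3,0],[0.15,0.3,-17.3,0]]' - 30
python3 -m inch '[[0,0,0,0],[0,0,0,0],[0,0,0,0],[0,0,0,0],[0,0,0,0],[0,0,0,0],[0,0,0,0],[0,0,0,0]]' 4 30
```

```text
time: 4.4
ee_pos: [0.4426, 0.3656, 0.0195]
tcp_rot: [179.9, 0.0, 153.3]
wrist_force: [-0.4, -0.5, 0.6]
opening: 0.0857
grasp_force: 0.0
time: 5.4
ee_pos: [0.4424, 0.3655, 0.0192]
tcp_rot: [179.9, 0.0, 153.3]
wrist_force: [-1.1, -0.2, 6.3]
opening: 0.0579
grasp_force: 32.3
```

```bash
python3 -m inch '[[0,0,1,0],[0,0,4,0],[0,0,8,0],[0,-2,12,-2],[0,-5,15,-6],[0,-9,17,-12],[0,-13,18,-18],[0,-17,18,-26]]' - 30
python3 -m inch '[[0,-4.5,0,-6],[0,-9.5,0,-13],[-0.5,-14,0,-20],[-1,-18,0,-25],[-1,-21,0,-26.5],[-1,-21.5,0,-26.5],[-1,-21.5,0,-26.5],[-1,-21.5,0,-26.5]]' - 30
python3 - <<'E'
from fit import *
o=bot.get_obs();w=bot.camera("wrist");s=bot.camera("scene");t=bot.camera("top")
cv2.imwrite("pics/c.png",w["img"][:,:,::-1])
ob=[]
for p in(w,s,t):
  for n,X in L.items():
    l=bot.landmark_of(n,p)
    if l: print(n,l[0]["point"],l[0]["score"])
    if l and l[0]["score"]>.4: ob.append((p,o,X,np.array(l[0]["point"]),1. if p is not w else .7))
    if l and p is w: print("  w",atz(w,l[0]["point"],X[2],o))
r=fit(ob);v=r.x;print(v,np.degrees(v[2]));print(r.fun.reshape(-1,2))
print("wheel",W(v,L["wheel_center"]))
print(bot.landmark_of("knob_center",w)[:2],o["ee_pos"],o["tcp_rot"])
E
```

```text
time: 6.4
ee_pos: [0.4421, 0.1941, 0.1997]
tcp_rot: [179.9, 0.0, 127.0]
wrist_force: [0.9, -0.5, -2.0]
opening: 0.0575
grasp_force: 32.8
time: 7.4
ee_pos: [0.432, -0.0191, 0.1983]
tcp_rot: [-180.0, -0.0, 100.8]
wrist_force: [-0.3, -0.1, -1.1]
opening: 0.0576
grasp_force: 32.8
rest_rod [493.2, 187.8] 0.32
  w [0.4673 0.0384 0.262 ]
wheel_center [494.5, 190.4] 0.82
  w [0.5812 0.0094 0.08  ]
gate_center [471.6, 374.1] 0.96
  w [ 0.6318 -0.1941  0.072 ]
machine [261.8, 258.0] 0.92
rest_rod [245.4, 182.7] 0.88
wheel_center [335.3, 245.6] 0.57
gate_center [261.5, 238.1] 0.82
machine [370.5, 189.5] 0.96
rest_rod [382.0, 155.5] 0.59
gate_center [372.1, 187.9] 0.76
[ 0.6314 -0.1943  0.1962] 11.239917652352323
[[-0.2901 -0.3223]
 [-0.3066  0.0466]
 [ 0.2498  0.1252]
 [ 1.0754 -0.5389]
 [-1.6499  2.1321]
 [-1.589  -0.6777]
 [-0.4579  3.244 ]
 [-0.7405 -2.8734]
 [ 1.0964 -1.1268]]
wheel [0.5807 0.0097 0.08  ]
[] [ 0.432  -0.0191  0.1983] [-179.9955   -0.0116  100.8188]
```

View pics/c.png

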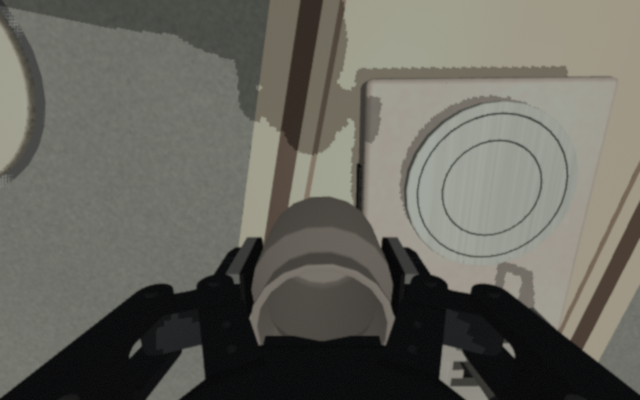

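The inner ring is centred at (492,188) and matches the fit, so the wheel is at (0.581, 0.0095). Carry the jar over and lower it gently.

```bash
python3 -m inch '[[4,1,0,0],[8.5,1.8,0,0],[12.5,2.5,0,0],[14.5,2.8,0,0],[14.9,2.85,-2,0],[14.9,2.85,-4.5,0],[14.9,2.85,-7,0],[14.9,2.85,-8,0]]' - 30
python3 -m inch '[[0,0,-0.5,0],[0,0,-1,0],[0,0,-1.4,0],[0,0,-1.6,0],[0,0,-1.7,0],[0,0,-1.8,0],[0,0,-1.85,0],[0,0,-1.85,0]]' - 30
```

```text
time: 9.2
ee_pos: [0.5803, 0.0086, 0.1166]
tcp_rot: [-179.9, -0.0, 100.8]
wrist_force: [-0.9, -0.0, -1.6]
opening: 0.0579
grasp_force: 33.1
time: 10.2
ee_pos: [0.581, 0.0087, 0.0998]
tcp_rot: [-180.0, 0.0, 100.8]
wrist_force: [0.6, 0.9, -1.7]
opening: 0.0579
grasp_force: 33.1
```

```bash
python3 -m inch '[[0,0,-0.05,0],[0,0,-0.1,0],[0,0,-0.1,0],[0,0,-0.1,0],[0,0,-0.1,0],[0,0,-0.1,0],[0,0,-0.1,0],[0,0,-0.1,0]]' - 30
python3 -m inch '[[0,0,0,0],[0,0,0,0],[0,0,0,0],[0,0,0,0],[0,0,0,0],[0,0,0,0],[0,0,0,0],[0,0,0,0]]' 8 30
python3 -m inch '[[0,0,1,0],[0,0,3,0],[0,0,6,0],[0,0,9.5,0],[0,0,13.5,0],[0,0,16,0],[0,0,17,0],[0,0,17,0]]' 8 30
python3 - <<'E'
from fit import *
o=bot.get_obs();w=bot.camera("wrist");s=bot.camera("scene");t=bot.camera("top")
cv2.imwrite("pics/d.png",w["img"][:,:,::-1])
for p in(w,s,t):
  for n,z in(("jar_mid",.117),("wheel_center",.08),("gate_center",.072),("knob_center",.15)):
    l=bot.landmark_of(n,p)
    if l: print(n,l[0]["point"],l[0]["score"],atz(p,l[0]["point"],z,o))
print(o["ee_pos"])
E
```

```text
time: 11.2
ee_pos: [0.5811, 0.0086, 0.0992]
tcp_rot: [180.0, 0.0, 100.8]
wrist_force: [-2.5, -0.3, 6.3]
opening: 0.0576
grasp_force: 33.6
time: 12.2
ee_pos: [0.581, 0.0086, 0.0988]
tcp_rot: [180.0, 0.0, 100.8]
wrist_force: [0.1, -0.1, -0.2]
opening: 0.0802
grasp_force: 0.0
time: 13.2
ee_pos: [0.5812, 0.0086, 0.269]
tcp_rot: [180.0, 0.0, 100.8]
wrist_force: [-0.3, -0.5, -0.4]
opening: 0.08
grasp_force: 0.0
jar_mid [321.4, 179.4] 0.68 [0.5809 0.0108 0.117 ]
wheel_center [330.0, 293.0] 0.61 [ 0.6195 -0.1367  0.08  ]
gate_center [331.4, 330.1] 0.59 [ 0.6333 -0.1962  0.072 ]
jar_mid [330.3, 234.9] 0.82 [ 0.5804 -0.0006  0.117 ]
wheel_center [332.2, 241.6] 0.62 [ 0.5589 -0.0067  0.08  ]
gate_center [263.1, 237.9] 0.55 [ 0.6288 -0.1853  0.072 ]
knob_center [267.1, 213.8] 0.66 [ 0.6202 -0.1707  0.15  ]
gate_center [369.7, 186.2] 0.96 [ 0.6325 -0.1839  0.072 ]
knob_center [368.4, 181.4] 0.47 [ 0.6242 -0.1706  0.15  ]
[0.5812 0.0086 0.269 ]
```

View pics/d.png

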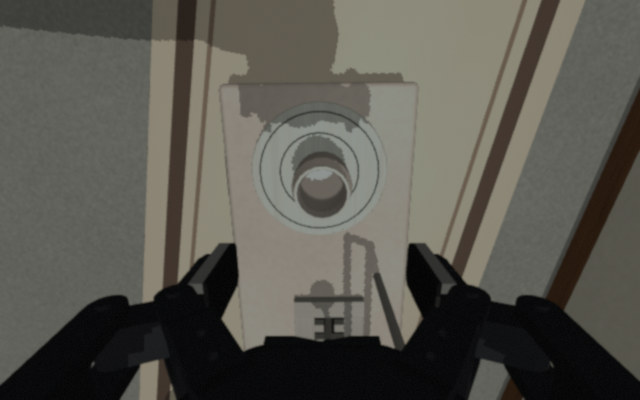

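The jar stands upright, centred in the inner ring: its rim is at (322,192) and the ring is centred at (320,168), lower in height. It is released. Next I'll back off to a viewpoint behind the lever.

```bash
python3 -m inch '[[-3,-3,0,0],[-6,-7,0,0.4],[-9,-11,0,0.4],[-12,-15.5,-1,0.4],[-14,-20,-2,0.4],[-14.6,-23,-2,0.4],[-14.6,-24.2,-2,0.4],[-14.6,-24.2,-2,0.4]]' 8.54 30
python3 - <<'E'
from fit import *
o=bot.get_obs();w=bot.camera("wrist")
cv2.imwrite("pics/e.png",w["img"][:,:,::-1])
v=np.array([.6314,-.1943,np.radians(11.24)])
for n,z in(("jar_mid",.117),("wheel_center",.08),("gate_center",.072),("knob_center",.149),("rest_rod",.262)):
    l=bot.landmark_of(n,w)
    if l:
      X=atz(w,l[0]["point"],z,o);c,s=np.cos(v[2]),np.sin(v[2]);d=X[:2]-v[:2]
      print(n,l[0]["point"],l[0]["score"],X,"mach",c*d[0]+s*d[1],-s*d[0]+c*d[1])
print(o["ee_pos"],o["tcp_rot"])
for X in [(0,0,.072),(.037,.07,.262),(.037,-.07,.262),(0,.025,.148),(.02,.025,.148),(-.02,.025,.148)]: print(X,proj(w,W(v,X),o))
E
```

```text
time: 14.95
ee_pos: [0.4352, -0.2335, 0.2487]
tcp_rot: [180.0, -0.0, 101.1]
wrist_force: [-0.4, -0.2, -0.6]
opening: 0.0857
grasp_force: 0.0
wheel_center [301.5, 315.1] 0.27 [ 0.4439 -0.4012  0.08  ] mach -0.22420967248829693 -0.16641274266982117
gate_center [510.6, 174.4] 0.81 [ 0.6313 -0.1933  0.072 ] mach 0.00014257982436414492 0.0009762474507680589
knob_center [563.8, 165.2] 0.72 [ 0.6196 -0.1712  0.149 ] mach -0.007034291127572862 0.024997503347976142
[ 0.4352 -0.2335  0.2487] [179.9968  -0.0122 101.0993]
(0, 0, 0.072) [510.3125 175.304 ]
(0.037, 0.07, 0.262) [910.5163 105.1755]
(0.037, -0.07, 0.262) [771.3334 381.9164]
(0, 0.025, 0.148) [571.663  164.9387]
(0.02, 0.025, 0.148) [596.7158 164.8509]
(-0.02, 0.025, 0.148) [546.6125 165.0266]
```

View pics/e.png

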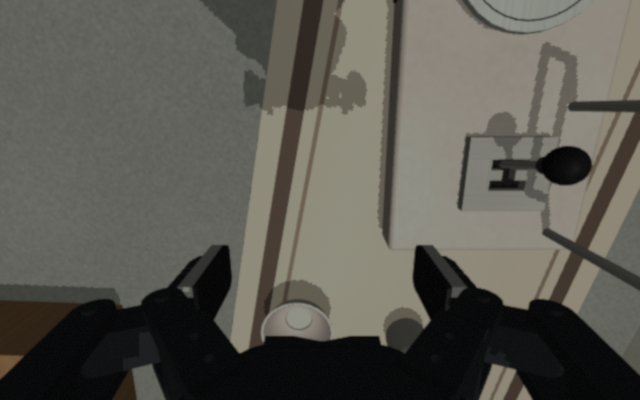

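The gate appears at (509,175), within about 1 px of the fit. The knob is at about (566,165), which is 4–7 mm behind neutral in the left column. I'll open the fingers along the machine's x axis and push with the back of the front finger, so the gripper body stays behind the rods. First I descend behind the knob.

```bash
python3 -m inch '[[4,2,-1,0],[8,4,-4,0],[9.3,4.4,-7,0],[9.3,4.4,-10,0],[9.3,4.4,-12,0],[9.3,4.4,-13.2,0],[9.3,4.4,-13.2,0],[9.3,4.4,-13.2,0]]' 8.54 30
cat > look.py <<'E'
import sys
from fit import *
o=bot.get_obs();v=np.array([.6314,-.1943,np.radians(11.24)]);c,s=np.cos(v[2]),np.sin(v[2])
M=lambda X:np.array([c*(X[0]-v[0])+s*(X[1]-v[1]),-s*(X[0]-v[0])+c*(X[1]-v[1])])
print("tcp mach",M(o["ee_pos"]),o["ee_pos"][2],o["wrist_force"])
P={n:bot.camera(n) for n in("wrist","top","scene")}
for n,p in P.items():
  for t,z in(("knob_center",.149),("gate_center",.072)):
    l=bot.landmark_of(t,p)
    if l:print(n,t,l[0]["point"],l[0]["score"],M(atz(p,l[0]["point"],z,o)))
w=P["wrist"]["img"][:,:,::-1]
cv2.imwrite(f"pics/{sys.argv[1]}_w.png",w)
q=P["scene"]["img"][:,:,::-1];t=P["top"]["img"][:,:,::-1]
cv2.imwrite(f"pics/{sys.argv[1]}.png",np.hstack([cv2.resize(w[:,180:],(460,400)),np.vstack([cv2.resize(q[170:270,215:300],(340,400))[:400]])]))
E
python3 look.py f
```

```text
time: 16.25
ee_pos: [0.5284, -0.1894, 0.1179]
tcp_rot: [179.9, 0.0, 101.2]
wrist_force: [-0.3, -0.3, 0.0]
opening: 0.0856
grasp_force: 0.0
tcp mach [-0.1     0.0248] 0.11785894771776176 [-0.336  -0.2572  0.036 ]
wrist knob_center [550.4, 284.0] 0.58 [-0.0062  0.0254]
wrist gate_center [470.6, 254.1] 0.8 [ 0.0005 -0.0002]
top knob_center [372.4, 185.5] 0.61 [-0.0152  0.0155]
top gate_center [375.8, 187.4] 0.79 [-0.0029 -0.0073]
scene knob_center [267.0, 211.5] 0.54 [-0.0183  0.0192]
scene gate_center [262.2, 236.7] 0.63 [-0.0051  0.0045]
```

View pics/f.png

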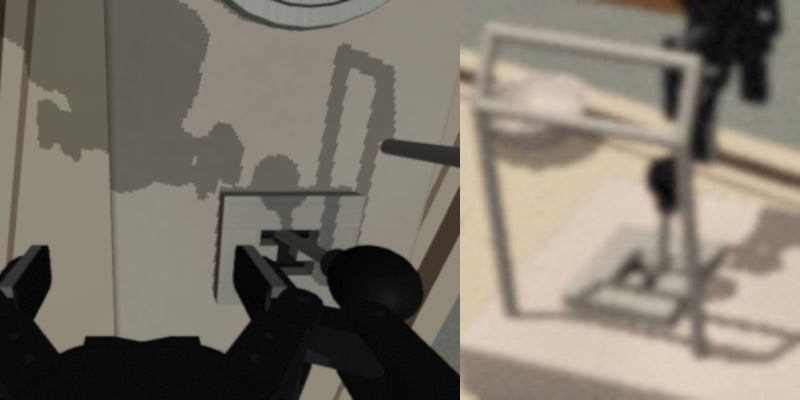

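The wrist view puts the knob at about (556,284), so machine x is about −5 mm, with the open front finger behind and below it. I'll nudge forward to centre it on the neutral slot.

```bash
python3 -m inch '[[0.8,0.15,0,0],[1.5,0.3,0,0],[2,0.4,0,0],[2.3,0.45,0,0],[2.5,0.5,0,0],[2.65,0.53,0,0],[2.65,0.53,0,0],[2.65,0.53,0,0]]' 8.54 30
python3 look.py g | head -3
```

```text
time: 17.7
ee_pos: [0.5544, -0.184, 0.1168]
tcp_rot: [180.0, -0.0, 101.2]
wrist_force: [-1.4, 0.2, 1.1]
opening: 0.0855
grasp_force: 0.7
tcp mach [-0.0735  0.0251] 0.11681182783945684 [-1.4396  0.2476  1.056 ]
wrist knob_center [495.2, 287.1] 0.59 [-0.0028  0.025 ]
wrist gate_center [429.6, 254.7] 0.59 [-0.001   0.0003]
```

Contact shows 1.4 N and the knob is at about −3 mm, inside the neutral window. I'll go round to the knob's left side.

```bash
python3 -m inch '[[-1,-0.2,0,0],[-1.5,0.5,0,0],[-1.7,2,0,0],[-1.7,3.43,0,0],[-0.7,3.63,0,0],[0.3,3.83,0,0],[1.24,4.02,0,0],[1.24,4.02,0,0]]' 8.54 30
python3 look.py h | head -4
```

```text
time: 19.15
ee_pos: [0.5676, -0.1439, 0.1163]
tcp_rot: [-180.0, -0.0, 101.2]
wrist_force: [0.2, -0.8, 0.3]
opening: 0.0858
grasp_force: 0.0
tcp mach [-0.0528  0.0619] 0.116319247206213 [ 0.2154 -0.8064  0.2704]
wrist gate_center [397.7, 304.0] 0.88 [ 0.0007 -0.0005]
scene knob_center [268.5, 212.7] 0.59 [-0.0141  0.0257]
scene gate_center [260.7, 237.0] 0.94 [-0.0025  0.0012]
```

View pics/h.png

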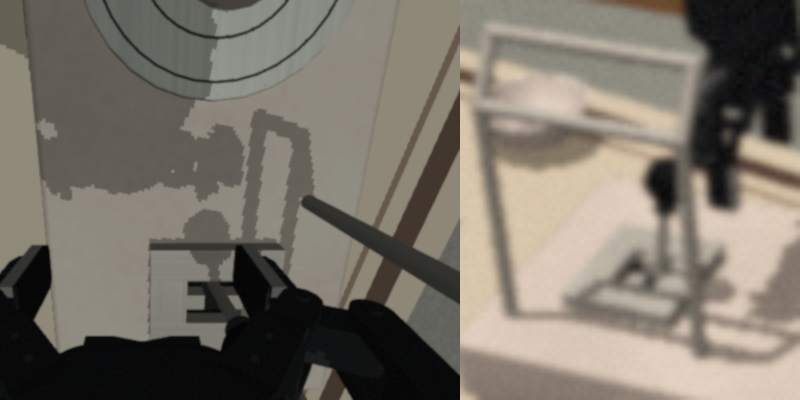

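The finger now stands at about (455,270), left of the knob. The knob is hidden behind the gripper and its shaft rises from the gate's left column. The scene view shows the knob still upright. I'll push right along the slot.

```bash
python3 -m inch '[[0.15,-0.75,0,0],[0.3,-1.5,0,0],[0.45,-2.25,0,0],[0.6,-3,0,0],[0.75,-3.75,0,0],[0.9,-4.5,0,0],[1.03,-5.2,0,0],[1.08,-5.5,0,0]]' 8.54 30
python3 look.py i | head -6
```

```text
time: 20.6
ee_pos: [0.5777, -0.1993, 0.1166]
tcp_rot: [-180.0, -0.0, 101.1]
wrist_force: [0.5, 1.2, 0.9]
opening: 0.0856
grasp_force: 0.8
tcp mach [-0.0536  0.0055] 0.11664571844643315 [0.5283 1.1549 0.8702]
wrist gate_center [401.0, 227.8] 0.85 [-0.0017  0.0002]
top gate_center [374.6, 190.6] 0.57 [-0.0121 -0.0022]
scene knob_center [252.4, 209.9] 0.56 [-0.0133 -0.0221]
scene gate_center [262.3, 236.3] 0.94 [-0.0069  0.0039]
```

```bash
python3 -m inch '[[0.05,-0.2,0,0],[0.08,-0.4,0,0],[0.08,-0.4,0,0],[-0.04,0.2,0,0],[-1.4,-0.1,0,0],[-2.8,-0.4,0,0],[-2.5,-2,0,0],[-2.28,-3.4,0,0]]' 8.54 30
python3 look.py j | head -6
```

```text
time: 22.05
ee_pos: [0.555, -0.2342, 0.1171]
tcp_rot: [180.0, 0.0, 101.1]
wrist_force: [0.3, -0.5, -0.3]
opening: 0.0856
grasp_force: 0.0
tcp mach [-0.0827 -0.0243] 0.11710350872293804 [ 0.3452 -0.4604 -0.2999]
wrist knob_center [519.9, 283.0] 0.77 [-0.002  -0.0227]
top knob_center [388.8, 181.1] 0.43 [-0.0089 -0.0313]
top gate_center [373.2, 186.6] 0.87 [ 0.0005 -0.0001]
scene knob_center [250.5, 209.0] 0.43 [-0.0158 -0.0292]
scene gate_center [262.2, 237.1] 0.62 [-0.0034  0.0053]
```

View pics/j.png

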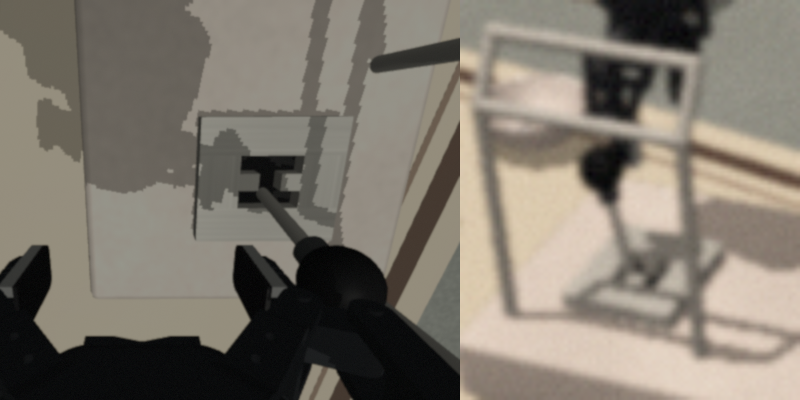

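The lever has crossed: its shaft is at the right-hand end of the gate's slot and the knob is at about (−2,−23) mm. The finger is behind it, so I'll push forward.

```bash
python3 -m inch '[[0.6,0.12,0,0],[1.2,0.24,0,0],[1.8,0.36,0,0],[2.4,0.47,0,0],[3,0.59,0,0],[3.5,0.69,0,0],[3.8,0.75,0,0],[3.9,0.77,0,0]]' 8.54 30
python3 look.py l | head -6
```

```text
time: 23.5
ee_pos: [0.5937, -0.225, 0.1163]
tcp_rot: [-179.9, -0.0, 101.2]
wrist_force: [-3.9, -0.2, -2.1]
opening: 0.0854
grasp_force: 1.7
tcp mach [-0.043  -0.0228] 0.11632631974517926 [-3.9126 -0.1673 -2.0568]
wrist knob_center [487.7, 285.4] 0.59 [ 0.0243 -0.0217]
wrist gate_center [390.2, 184.8] 0.69 [0.0001 0.0009]
top knob_center [198.0, 169.4] 0.55 [0.0956 0.4893]
top gate_center [373.5, 188.2] 0.66 [-0.0044 -0.0002]
scene knob_center [245.5, 216.8] 0.64 [ 0.0237 -0.023 ]
```

View pics/l.png

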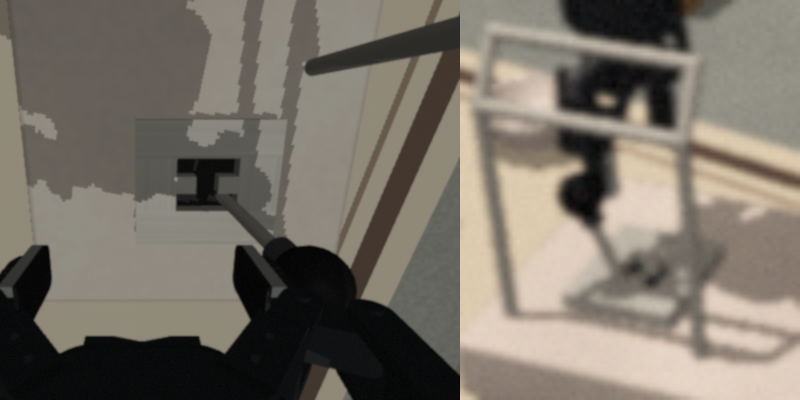

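The lever is forward in the right column. The knob estimate of 24–30 mm is close to the limit, so I'll press a few mm more, to the stop.

```bash
python3 -m inch '[[0.1,0.02,0,0],[0.2,0.04,0,0],[0.3,0.06,0,0],[0.4,0.08,0,0],[0.4,0.08,0,0],[0.4,0.08,0,0],[0.4,0.08,0,0],[0.4,0.08,0,0]]' 8.54 30
python3 look.py m | head -3
```

```text
time: 24.95
ee_pos: [0.5967, -0.2246, 0.1165]
tcp_rot: [-179.9, -0.0, 101.1]
wrist_force: [-10.0, -0.5, -1.3]
opening: 0.0854
grasp_force: 4.9
tcp mach [-0.0399 -0.0229] 0.11647503107712678 [-10.009   -0.5176  -1.2725]
wrist knob_center [485.4, 281.2] 0.59 [ 0.0262 -0.02  ]
wrist gate_center [384.9, 184.3] 0.58 [-0.0002  0.001 ]
```

The 10 N reaction means the lever is against its stop. Back off and check.

```bash
python3 -m inch '[[-0.6,-0.12,0,0],[-2,-0.4,0,0],[-5,-1,0,0],[-9,-1.8,2,0],[-13,-2.6,6,0],[-16,-2.6,10,0],[-17,-2.6,13,0],[-17,-2.6,13,0]]' 8.54 30
python3 look.py n
python3 - <<'E'
from fit import *
for n in("top","scene"):
  p=bot.camera(n);l=bot.landmark_of("jar_mid",p);print(n,[atz(p,x["point"],.117) for x in l[:1]])
  if n=="scene": q=p["img"][170:290,200:380,::-1]
w=cv2.imread("pics/n_w.png")
cv2.imwrite("pics/o.png",np.hstack([w[:,340:],cv2.resize(q,(480,400),interpolation=cv2.INTER_CUBIC)]))
E
```

```text
time: 26.4
ee_pos: [0.428, -0.251, 0.2501]
tcp_rot: [179.7, 0.2, 101.1]
wrist_force: [1.1, 0.4, -0.4]
opening: 0.0851
grasp_force: 0.0
tcp mach [-0.2105 -0.0159] 0.2501407113899178 [ 1.1168  0.4155 -0.4157]
wrist knob_center [601.3, 204.7] 0.76 [ 0.0236 -0.025 ]
wrist gate_center [519.5, 159.6] 0.63 [-0.0011 -0.0001]
top knob_center [385.5, 167.8] 0.6 [ 0.0302 -0.029 ]
top gate_center [375.0, 188.2] 0.77 [-0.005  -0.0046]
scene knob_center [244.7, 216.0] 0.68 [ 0.0208 -0.0269]
scene gate_center [259.1, 235.1] 0.8 [-0.0093 -0.0072]
top [array([0.5809, 0.0057, 0.117 ])]
scene [array([0.5833, 0.0069, 0.117 ])]
```

View pics/o.png

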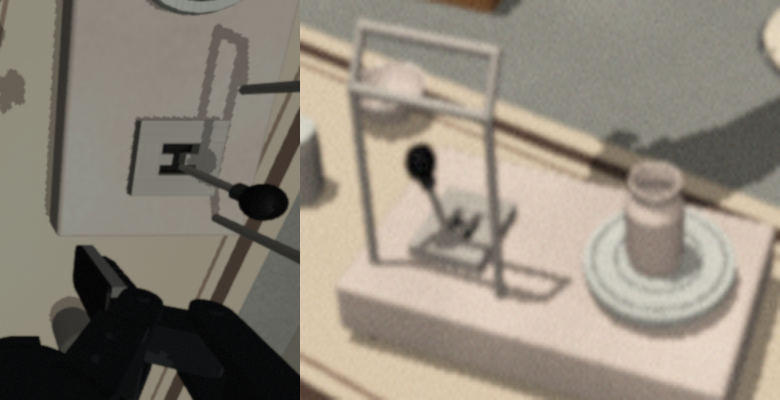

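```bash
python3 -m inch '[[0,0,0,0],[0,0,0,0],[0,0,0,0],[0,0,0,0],[0,0,0,0],[0,0,0,0],[0,0,0,0],[0,0,0,0]]' | head -2
python3 - <<'E'
from fit import *
o=bot.get_obs();w=bot.camera("wrist");v=np.array([.6314,-.1943,np.radians(11.24)])
g=w["img"].max(2)<40;n,lab,st,ce=cv2.connectedComponentsWithStats(g[150:260,560:640].astype(np.uint8))
i=1+st[1:,4].argmax();uv=ce[i]+[560,150];print(uv,st[i])
k=lambda a:W(v,.15*np.array([np.sin(a[0]),-np.sin(a[1])*np.cos(a[0]),np.cos(a[1])*np.cos(a[0])]))
for u in(uv,bot.landmark_of("knob_center",w)[0]["point"]): print(u,least_squares(lambda a:proj(w,k(a),o)-u,[.1,.15]).x)
E
```

```text
time: 28.05
ee_pos: [0.4279, -0.2503, 0.2468]
[604.9802 203.4817] [  13   37   61   37 1613]
[604.9802 203.4817] [0.1596 0.1498]
[605.5, 208.0] [0.1768 0.1799]
```

```bash
python3 - <<'E'
from fit import *
o=bot.get_obs();v=np.array([.6314,-.1943,np.radians(11.24)])
k=lambda a:W(v,.15*np.array([np.sin(a[0]),-np.sin(a[1])*np.cos(a[0]),np.cos(a[1])*np.cos(a[0])]))
S=np.random.default_rng(0).normal(size=(3000,3));S=.016*S/np.linalg.norm(S,axis=1)[:,None]
for n,th in(("wrist",50),("top",60)):
  p=bot.camera(n);g=p["img"].max(2)<th
  c=proj(p,k((.18,.155)),o).astype(int);y0,x0=c[1]-40,c[0]-50
  nn,lab,st,ce=cv2.connectedComponentsWithStats(g[y0:c[1]+40,x0:c[0]+50].astype(np.uint8));i=1+st[1:,4].argmax()
  s=st[i];print(n,"blob cols",s[0]+x0,s[0]+s[2]+x0,"rows",s[1]+y0,s[1]+s[3]+y0)
  for f in(.14,.16,.18,.2):
   for sd in(.14,.17):
    q=np.array([proj(p,k((f,sd))+d,o) for d in S]);print(f,sd,q.min(0),q.max(0))
E
```

```text
wrist blob cols 570 634 rows 186 224
0.14 0.14 [577.2089 182.66  ] [629.9783 221.6158]
0.14 0.17 [575.4148 187.6318] [627.6246 226.3234]
0.16 0.14 [580.2708 182.4497] [633.2162 221.3414]
0.16 0.17 [578.4632 187.4002] [630.8487 226.0288]
0.18 0.14 [583.2577 182.2136] [636.361 221.033]
0.18 0.17 [581.4389 187.1401] [633.9821 225.6976]
0.2 0.14 [586.1676 181.9522] [639.4099 220.6912]
0.2 0.17 [584.3391 186.8519] [637.0221 225.3304]
top blob cols 379 389 rows 165 175
0.14 0.14 [377.2125 165.7877] [388.8882 177.3107]
0.14 0.17 [378.7331 165.6635] [390.4093 177.1782]
0.16 0.14 [376.9881 164.833 ] [388.6499 176.3459]
0.16 0.17 [378.5026 164.71  ] [390.165  176.2146]
0.18 0.14 [376.7587 163.8906] [388.406  175.3928]
0.18 0.17 [378.2665 163.7689] [389.9144 175.2629]
0.2 0.14 [376.5242 162.9612] [388.1567 174.452 ]
0.2 0.17 [378.0249 162.8408] [389.6578 174.3234]
```

The silhouette gives lever_fore about 0.18 and lever_side about 0.16. Together with the 10 N reaction at the stop, that confirms the lever is seated. The jar is within about 5 mm of the wheel's centre. Handing in.

```bash
python3 -c "
from workcell import bot
print(bot.job_done())"
```

```text
the job is handed in; nothing more can be done
None
```

I handed the job in at about 28 s, with no verdict returned: the jar stands released within about 5 mm of the wheel's centre, the lever measures about 0.18 rad forward and 0.16 rad right in the front right slot, and I did not go near the glue bottle, bowl or tin.

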